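Cock the spring injector and load a sample vial

ROBOT

A 6-joint arm with a two-finger parallel gripper is mounted at the origin on the work surface. World frame = base frame: x ahead of the robot, y to its left, z up, the work surface at z = 0. Lengths are in mm, angles in rad, forces in N, time in s.
With the tool pointing down it reaches from about 425 to 950 mm from the base axis. Payload 3.5 kg.
Tool frame: the origin (TCP) lies between the finger pads; the fingertips stand 22 mm ahead of it and the grasp point (between the pads) lies 3 mm ahead of it (bot.tips_ahead is the distance from the TCP to the fingertips, in mm); z points along the fingers, y is the line along which they close (so a half turn about z gives the same grasp; the last joint's range is limited). The gripper opens to 85 mm and grips with 20 to 120 N. Pads are 22 mm wide; open, the fingers measure 114 mm over their backs; the gripper's body (76 mm by 85 mm) begins 54 mm behind the grasp point. The pads swing forward as they close: fully open they stand 13 mm farther back than shut.
Start: joints at [1.138, 0.286, 1.577, -0, 1.279, -0.15], TCP at [188.319, 648.184, 253.325] pointing down, gripper open.
Joint ranges: [-2.77, 2.77], [-0.9, 2.22], [0.21, 2.48], [-1.53, 4.67], [0.24, 2.81], [-2.84, 2.84]. Speed limits (rad/s): [2.79, 2.79, 3.14, 3.14, 3.14, 3.14].

INTERFACE

Orientations are given as [roll, pitch, yaw] about the fixed x, y, z axes, in that order (R = Rz(yaw) Ry(pitch) Rx(roll)).
In Python, from plant import bot gives the robot as it stands.
- The arm moves only by the tool move_arm, never from a script. Its argument "targets" is a list of rows, each a list of 7 numbers: the shift along the tool's x, y, z in fractions of the full range, 1 being 60 cm, then the turn, a rotation vector about the tool's x, y, z in fractions of the full range, 1 being pi rad, then the finger opening in mm, from 0 to 85.4. A call has exactly 10 rows; each row is the pose to reach, as a shift and turn from the pose commanded when the call began, along the tool's axes at that moment; what a row does not reach only later rows make up. A row lasts 1/12 s, in which the tool goes at most 41.7 mm and 7.16 degrees, less where a joint would pass 70% of its speed; a pose out of reach is approached as far as the arm can. A call with a gripper value outside its range is refused whole. The fingers move at their own pace and stop on an object; the grip force is fixed at half the most. Time passes only in rows, so rows that repeat a pose let the fingers close, or fill a call up. It gives the time, the measured TCP pose, the force, the opening and the grip force at its end, in the units of the state.
- bot.get_obs(): the state, without advancing time (a new reading comes with each control period).
- bot.read_camera(name): name is "scene" or "top" or "wrist"; returns the picture (384x512x3 uint8, red, green, blue); there is no depth.
- bot.get_calibration(name): a dict with "K" (3x3 intrinsics, pixels), "dist_coeffs" ([k1, k2, p1, p2, k3] as OpenCV has them; the pictures are not rectified), "camera_from_world" (4x4, takes a point from world to camera coordinates); the wrist camera has in their place "hand_eye" (4x4, takes a point from camera to tool coordinates, whose origin is the TCP and whose axes are the flange's). Camera axes: x right, y down, z forward; pixel columns grow to the right and rows downward; lengths in mm; the calibration is good to about 2 mm. A picture is of the moment at which its call begins: read the wrist's pose just before it. get_calibration takes no time and is no camera call.
- bot.sign_off(): hands the job in; it is judged then, once.
The state is a dict: "time": time; "qpos": joint angles; "qd": joint speeds; "tau": joint torques, N m; "tcp_pos": TCP position; "ee_rot": TCP orientation; "wrist_force": force on the tool from outside, world axes, zero at the start; "torque": the same for the moment, N m; "opening": opening from 0.0 (shut) to 1.0 (fully open); "finger_force": force on a finger pad.
Only numpy, scipy, OpenCV 4.12 (cv2) and the standard library are available. Lean on these libraries where they do the work, as an engineer would, in place of code of your own. Each camera call takes 0.05 s, during which the arm holds its last target. There are 200 camera calls.

TASK

Make the spring injector ready for the next sample: draw its black knob back against the spring (never as far as the end of its travel), find by feel the notch in the left side of the gate, move the knob sideways into it and ease it gently forward until the hair-trigger catch holds it, then let go; never force it hard against the gate or the catch, never trip the red trigger and never let the ram fly forward. Then take the amber vial with the blue cap from the rack and stand it in the injector's cup, without setting off the catch and leaving the other three vials where they are.

Things in the scene. Friction and masses are not known exactly. Their poses are not given: they have to be found in the camera images.
- injector: The fixed spring injector: white base 250 x 100 x 12 mm with an aluminium gate on it (top 58 mm above the table). Origin: on the table under the knob's rest position; its x axis points from the knob to the cup (the firing direction; the knob is drawn along -x), y points to its left (the notch side), z up.
- knob (a point): Grip point of the upright black knob with a red band, 18 mm across, from 66 to 110 mm above the table; the point is on its axis, 94 mm above the table, axes as the injector's. Below it a 10 mm steel stem passes through the gate; the brass tooth beside that stands 60 mm high.
- ram (a joint): Draw of the sprung ram and knob in m: 0 at rest (fired), growing as the knob is drawn to the injector's -x. Spring: 5 N at 0 plus 0.12 N per mm. Never draw beyond 0.058 (hard end 0.064). The notch differs from unit to unit: the caught stem rests at a draw between 0.028 and 0.048, and the 13 mm wide notch admits the 10 mm stem from that draw to 3 mm more.
- cross (a joint): How far the stem stands left (+y of the injector) of the ram's line in the gate, in m: 0 at the start. Outside the notch the gate stops it at 0.0015. In the notch it is free up to 0.012, where it meets the red trigger; from 0.0065 on it is behind the brass tooth, which holds it against the spring. It stays where it is left (0.3 N friction).
- trigger (a joint): Travel of the red hair-trigger at the bottom of the notch, in m: 0 at rest, growing as the stem pushes it left. It starts to move at 1.4 N and takes 0.7 N per mm more; pushed in 0.0025 it counts as tripped, and at about 0.003 (cross about 0.015) it has pulled the tooth away and the ram fires.
- flex (a joint): Sideways give of the knob on its springy stem, in m: the knob stands this far to the left of the stem (3 N per mm). 0 when unloaded; cross + flex is how far the knob stands left of the ram's line. It ends hard at 0.010 either way.
- stem: The 10 mm steel stem under the knob, 42 to 66 mm above the table, running in the gate. Origin: on the table under its axis; axes as the injector's. It moves with the ram and the cross slide, not with the flex. Steady spring load on the caught stem is 8 to 11 N; more than 18 N between it and the gate, tooth or trigger damages the catch and is not allowed.
- cup (a point): Centre of the inner floor of the injector's steel cup: 26 mm inside, 36 mm outside, rim 18 mm above this point; the point is 15 mm above the table, 90 mm ahead (+x) of the knob's rest position. At rest the ram (12 mm square bar, 34 to 46 mm above the table) covers the cup; with the catch set it is clear of a centred vial by about 5 mm or more.
- vial: The amber glass vial with a blue cap, 22 mm across, 70 mm tall, about 35 g, standing upright in one of the rack's four holes. Origin: centre of its underside; z up. The glass is straight from 3 to 57 mm above the origin, the cap 21 mm across above 60 mm.
- rack: The fixed blue vial rack, 170 x 56 x 26 mm (x, y, z), origin centre of its underside. Four holes of 24 mm diameter, 18 mm deep, in a row along its x at -57, -19, 19 and 57 mm; vials stand 52 mm proud of its top.
- vial_b: Clear vial with a white cap, same size, in the rack; leave it.
- vial_c: Clear vial with a red cap, same size, in the rack; leave it.
- vial_d: Green vial with a white cap, same size, in the rack; leave it.
Not all that is in view belongs to the job. What is meant by the vial is not yellow, and is the smaller of those in its own colour.

How it is judged (in metres and radians):
On the way:
1. the ram is drawn back and held by the catch alone, with the fingers touching nothing (value of joint ram between 0.025 and 0.052 m and velocity of joint ram between -0.02 and 0.02 m/s and contact force between the fingers and anything else below 0.05 N), for 0.3 s.
At the end, for the whole second after the job is handed in: The ram is held still by its catch at a draw between 25 and 52 mm, and the amber vial with the blue cap stands at rest in the cup: on its floor within 4 mm, within 5 mm of its centre, tilted less than 0.12 rad (value of joint ram between 0.025 and 0.052 m and velocity of joint ram between -0.02 and 0.02 m/s and horizontal distance between vial and cup below 0.005 m and z of vial in the frame of cup between -0.004 and 0.004 m and angle between vial's own z axis and vertical below 0.12 rad and linear speed of vial below 0.02 m/s); the robot touches nothing.
It fails at once if the ram flies forward (faster than 0.2 m/s) (velocity of joint ram below -0.2 m/s).
It fails at once if the stem is pressed on the gate, the tooth or the trigger with more than 18 N (contact force between stem and anything else above 18 N).
It fails at once if the red trigger is tripped (pushed in more than 2.5 mm) (value of joint trigger above 0.0025 m).
It fails at once if the ram is drawn beyond 58 mm (value of joint ram above 0.058 m).
It fails at once if another vial is moved more than 15 mm (distance of any of vial_b, vial_c, vial_d from where it was at the start of the episode above 0.015 m).
It also fails if it takes over 61 s, if anything falls off the work surface, if the arm or the gripper's body presses on something with over 40 N, if the wrist force passes 120 N, or if a joint passes its speed limit or range.

## Working session

There is one attempt and no reset: what is moved stays moved. The work goes in short steps, Python scripts to look and compute and a tool call to move; the robot and the scene stay as the last step left them, time stands still between calls to the robot, and variables do not carry over. Pictures are saved under pics/ and viewed, at most 10 in all, crops included, and the job is handed in when it is done.

Besides the shell and the picture viewer there is one more tool, called after ">>>" as name([rows], argument=value, ...), one row to a line, values as JSON. move_arm: Moves the arm, as the interface text tells. Its arguments: {"type":"object","properties":{"targets":{"type":"array","items":{"type":"array","items":{"type":"number"}}}},"required":["targets"]}

```bash
ls; mkdir -p pics
python3 - <<'E'
from plant import bot
import cv2,numpy as np
o=bot.get_obs();print(o)
for n in("scene","top"):
    cv2.imwrite(f"pics/{n}0.png",bot.read_camera(n)[...,::-1]);c=bot.get_calibration(n);print(n,c)
print(bot.get_calibration("wrist"))
E
```

```text
pics
{'time': 0.0, 'qpos': array([ 1.13797001e+00,  2.87178164e-01,  1.57819791e+00,  1.16559228e-05,
        1.27857152e+00, -1.50040490e-01]), 'qd': array([-0.00063727,  0.00082299,  0.00030029,  0.00104801, -0.00036471,
       -0.00072033]), 'tau': array([-3.13155106e-04, -4.05996358e+01, -2.92613804e+01, -1.73306858e-04,
        5.98330764e-03, -1.51523466e-06]), 'tcp_pos': array([188.08423169, 647.63391485, 251.92745277]), 'ee_rot': array([-3.13926584e+00, -3.63040395e-04,  2.85880303e+00]), 'wrist_force': array([-0.09167413, -1.26980667,  0.03353603]), 'torque': array([-0.01481047,  0.03510386,  0.01136549]), 'finger_force': 0.0, 'opening': 1.000713679294886}
scene {'K': array([[458.65432366,   0.        , 254.50344956],
       [  0.        , 458.65432366, 193.76226118],
       [  0.        ,   0.        ,   1.        ]]), 'dist_coeffs': array([0.01753699, 0.        , 0.        , 0.        , 0.        ]), 'camera_from_world': array([[-5.68942561e-01,  8.22367256e-01, -4.05693527e-03,
         2.45995603e+02],
       [ 4.85745391e-01,  3.32066866e-01, -8.08568495e-01,
        -2
[... 708 characters left out ...]
812e+02],
       [ 0.00000000e+00,  0.00000000e+00,  0.00000000e+00,
         1.00000000e+00]])}
{'K': array([[284.37517239,   0.        , 254.09277594],
       [  0.        , 284.37517239, 192.96094178],
       [  0.        ,   0.        ,   1.        ]]), 'dist_coeffs': array([-0.01618776,  0.        ,  0.        ,  0.        ,  0.        ]), 'hand_eye': array([[ 7.40113205e-04, -9.64289563e-01, -2.64849184e-01,
         6.78591650e+01],
       [ 9.99999693e-01,  7.81564898e-04, -5.11305952e-05,
         8.55373446e-01],
       [ 2.56301525e-04, -2.64849065e-01,  9.64289846e-01,
        -1.20266701e+02],
       [ 0.00000000e+00,  0.00000000e+00,  0.00000000e+00,
         1.00000000e+00]])}
```

View pics/scene0.png

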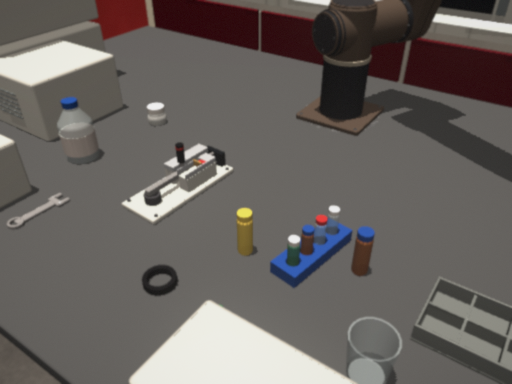

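View pics/top0.png

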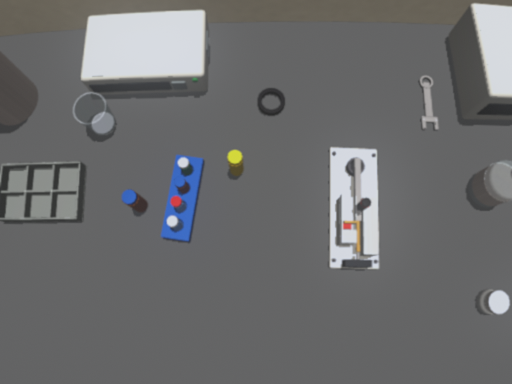

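The knob is at (180,150) in scene and (363,204) in top. The amber, blue-capped candidates are:
- the small one in the rack, scene (308,238), top (180,186)
- the bigger bottle outside the rack, scene (363,250), top (132,198)
- the yellow vial, scene (245,232), which is ruled out by colour

I choose the one in the rack and check it in a close crop.

```bash
cat > h.py <<'E'
import cv2,numpy as np
from scipy.spatial.transform import Rotation as Rn
from plant import bot
def cam(n,obs=None):
    c=bot.get_calibration(n)
    if n!="wrist": M=np.linalg.inv(c["camera_from_world"])
    else:
        T=np.eye(4);T[:3,:3]=Rn.from_euler('xyz',obs["ee_rot"]).as_matrix();T[:3,3]=obs["tcp_pos"];M=T@c["hand_eye"]
    return c["K"],c["dist_coeffs"],M
def ray(cm,p):
    K,d,M=cm
    q=cv2.undistortPoints(np.array([[p]],float),K,d)[0,0]
    v=M[:3,:3]@np.array([q[0],q[1],1]);return M[:3,3],v/np.linalg.norm(v)
def plane(cm,p,z):
    c,v=ray(cm,p);return c+v*(z-c[2])/v[2]
def tri(*cp):
    A=0;b=0;L=[ray(c,p) for c,p in cp]
    for c,v in L:
        P=np.eye(3)-np.outer(v,v);A=A+P;b=b+P@c
    X=np.linalg.solve(A,b);return X,[round(float(np.linalg.norm((np.eye(3)-np.outer(v,v))@(X-c))),1) for c,v in L]
def proj(cm,X):
    K,d,M=cm;W=np.linalg.inv(M);return cv2.projectPoints(np.array([X],float),cv2.Rodrigues(W[:3,:3])[0],W[:3,3],K,d)[0][0,0]
E
python3 - <<'E'
from h import *
s=cv2.imread("pics/scene0.png");t=cv2.imread("pics/top0.png")
z=lambda im,x,y,w,h:cv2.resize(im[y:y+h,x:x+w],(400,300),interpolation=cv2.INTER_CUBIC)
cv2.imwrite("pics/c1.png",np.vstack([np.hstack([z(s,120,130,120,90),z(s,270,195,80,60)]),np.hstack([z(t,300,145,120,90) ,z(t,140,150,80,60)])]))
# base corners, top
m=cv2.inRange(cv2.cvtColor(t,cv2.COLOR_BGR2HSV),(0,0,130),(180,60,255));m[:, :310]=0;m[:,400:]=0;m[:130]=0;m[290:]=0
m=cv2.morphologyEx(m,cv2.MORPH_CLOSE,np.ones((9,9)))
c=max(cv2.findContours(m,0,2)[0],key=cv2.contourArea)
h=cv2.boxPoints(cv2.minAreaRect(c));print(h)
T=cam("top");print([plane(T,p,12).round(1) for p in h])
b=cv2.inRange(cv2.cvtColor(t,cv2.COLOR_BGR2HSV),(105,150,60),(125,255,255));b[:,:155]=0;b[:,215:]=0
c=max(cv2.findContours(b,0,2)[0],key=cv2.contourArea);h=cv2.boxPoints(cv2.minAreaRect(c));print("rack",h,[plane(T,p,26).round(1) for p in h])
E
```

```text
[[329. 147.]
 [379. 147.]
 [379. 269.]
 [329. 269.]]
[array([664.6, -83.2,  12. ]), array([ 663.3, -189.7,   12. ]), array([ 410.6, -169.6,   12. ]), array([413.8, -69.3,  12. ])]
rack [[160.69347 236.5167 ]
 [175.49568 153.62424]
 [203.18419 158.5686 ]
 [188.38197 241.46106]] [array([482.8, 259.9,  26. ]), array([651.9, 233.9,  26. ]), array([640.1, 177. ,  26. ]), array([472.4, 205.1,  26. ])]
```

View pics/c1.png

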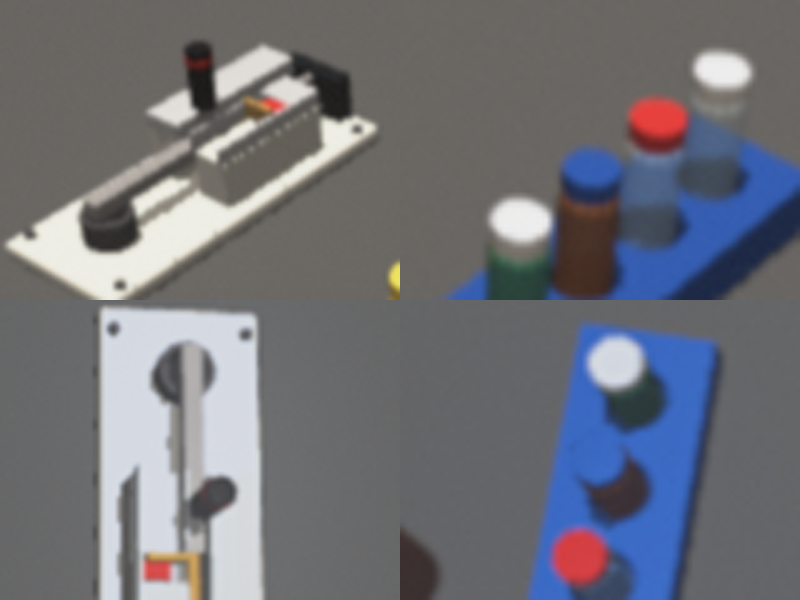

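The close crop shows the rack row as green/white, amber/blue (about (308,228) scene, (180,181) top), clear/red and clear/white. The amber/blue one is the target. The knob top is at (179,145) scene and (366,202) top.

Run:
```python
from h import *
t=cv2.imread("pics/top0.png")
S,T=cam("scene"),cam("top")
print("knob top",tri((S,(179.4,145)),(T,(366,202))))
print("vial top",tri((S,(308.2,228)),(T,(179.6,180.8))))
m=cv2.inRange(cv2.cvtColor(t,cv2.COLOR_BGR2HSV),(0,0,130),(180,60,255));m[:, :310]=0;m[:,400:]=0;m[:130]=0;m[290:]=0
m=cv2.morphologyEx(m,cv2.MORPH_CLOSE,np.ones((9,9)))
for nm,f in(("L",lambda r:np.where(m[r])[0].min()),("R",lambda r:np.where(m[r])[0].max()+1)):
    P=np.array([plane(T,(f(r)-.0,r),12)[:2] for r in range(160,255,3)])
    vx,vy,x,y=cv2.fitLine(P.astype(np.float32),cv2.DIST_HUBER,0,.01,.01).ravel();print(nm,vx,vy,"yaw",np.arctan(vy/vx),"y at x=530",y+(530-x)*vy/vx)
for nm,p in(("tooth",(350.4,222)),("red",(347,226)),("cup",(355,167))):print(nm,plane(T,p,{"tooth":60,"red":58,"cup":33}[nm]))
o=bot.get_obs();W=cam("wrist",o);print(W[2].round(3))
```

```text
knob top (array([ 528.62270129, -126.69795108,  106.2958141 ]), [0.1, 0.1])
vial top (array([581.48398865, 215.96507415,  77.32903024]), [0.8, 0.8])
L 0.99842095 -0.056175083 yaw -0.05620467 y at x=530 -77.364716
R 0.99859804 -0.052933943 yaw -0.052958693 y at x=530 -178.52248
tooth [ 499.40075717 -106.43256633   60.        ]
red [492.18815771 -99.86728427  58.        ]
cup [ 614.68344981 -129.63388813   33.        ]
[[ 2.78000e-01  9.26000e-01  2.53000e-01  1.23236e+02]
 [ 9.60000e-01 -2.68000e-01 -7.60000e-02  6.67685e+02]
 [-2.00000e-03  2.65000e-01 -9.64000e-01  3.72336e+02]
 [ 0.00000e+00  0.00000e+00  0.00000e+00  1.00000e+00]]
```

Careful with the scale: shifts go in shares of 60 cm and turns go in shares of pi rad. That gives: -360 mm is -0.6, -260 mm is -0.4333, -0.228 rad is -0.0726.

>>> move_arm([
  [-0.0717, -0.05, 0, 0, 0, -0.0095, 85],
  [-0.1433, -0.1, 0, 0, 0, -0.0191, 85],
  [-0.2167, -0.15, 0, 0, 0, -0.0286, 85],
  [-0.2883, -0.2, 0, 0, 0, -0.0382, 85],
  [-0.36, -0.25, 0, 0, 0, -0.0477, 85],
  [-0.4333, -0.3, 0, 0, 0, -0.0573, 85],
  [-0.505, -0.35, 0, 0, 0, -0.0668, 85],
  [-0.5667, -0.4, 0, 0, 0, -0.0726, 85],
  [-0.6, -0.4333, 0, 0, 0, -0.0726, 85],
  [-0.6, -0.4333, 0, 0, 0, -0.0726, 85],
])

```text
time: 0.93
tcp_pos: [446.1, 318.7, 252.9]
ee_rot: [-3.141, -0.001, 3.087]
wrist_force: [0.3, -0.4, 0.0]
opening: 0.998
finger_force: 0.0
```

Run:
```python
from h import *
o=bot.get_obs();I=bot.read_camera("wrist");np.save("w1.npy",np.array([o["tcp_pos"],o["ee_rot"]]));cv2.imwrite("pics/w1.png",I[...,::-1]);print(o["time"],o["tcp_pos"],o["ee_rot"],o["wrist_force"])
W=cam("wrist",o)
print(proj(W,(581.5,216,78)),proj(W,(528.6,-126.7,110)))
```

```text
0.9333 [446.13082512 318.67549573 252.916193  ] [-3.14134503e+00 -5.21631443e-04  3.08689607e+00] [ 0.3359387  -0.41472409  0.02645863]
[173.86978285 295.419991  ] [-148.8039438   282.58263599]
```

View pics/w1.png

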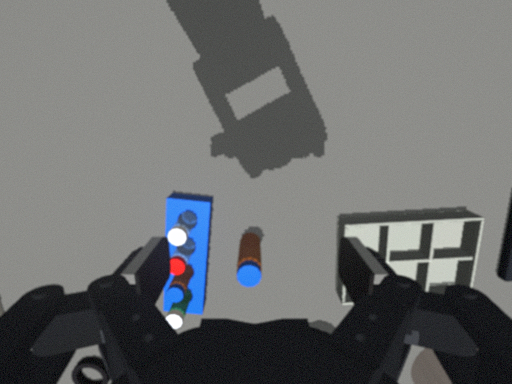

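The rack's blue cap is at (176,296), with (174,295) predicted, so the vial measurement is confirmed. Next is the knob.

Scaled: -380 mm is -0.6333, -360 mm is -0.6.

>>> move_arm([
  [-0.0083, -0.0683, 0, 0, 0, 0, 85],
  [-0.0167, -0.1367, 0, 0, 0, 0, 85],
  [-0.025, -0.205, 0, 0, 0, 0, 85],
  [-0.0333, -0.2733, 0, 0, 0, 0, 85],
  [-0.0417, -0.3417, 0, 0, 0, 0, 85],
  [-0.0417, -0.41, 0, 0, 0, 0, 85],
  [-0.0417, -0.4783, 0, 0, 0, 0, 85],
  [-0.0417, -0.5467, 0, 0, 0, 0, 85],
  [-0.0417, -0.6, 0, 0, 0, 0, 85],
  [-0.0417, -0.6333, 0, 0, 0, 0, 85],
])

```text
time: 1.82
tcp_pos: [449.0, -62.8, 253.1]
ee_rot: [-3.141, -0.0, 3.084]
wrist_force: [0.1, 0.7, 0.0]
opening: 0.999
finger_force: 0.0
```

Run:
```python
from h import *
o=bot.get_obs();I=bot.read_camera("wrist");np.save("w2.npy",np.array([o["tcp_pos"],o["ee_rot"]]));cv2.imwrite("pics/w2r.png",I[...,::-1]);print(o["time"],o["tcp_pos"],o["ee_rot"],o["wrist_force"])
W=cam("wrist",o)
p=proj(W,(528.6,-126.7,110));print(p)
x,y=int(p[0])-100,int(p[1])-75;x=max(x,0);y=max(min(y,384-150),0);print(x,y)
cv2.imwrite("pics/w2.png",cv2.resize(I[y:y+150,x:x+200,::-1],(800,600),interpolation=cv2.INTER_CUBIC))
```

```text
1.8167 [449.02825302 -62.8384849  253.06801136] [-3.14093616e+00 -3.66988729e-04  3.08403556e+00] [0.11275497 0.67484178 0.03078365]
[195.98179855 266.03959625]
95 191
```

View pics/w2.png

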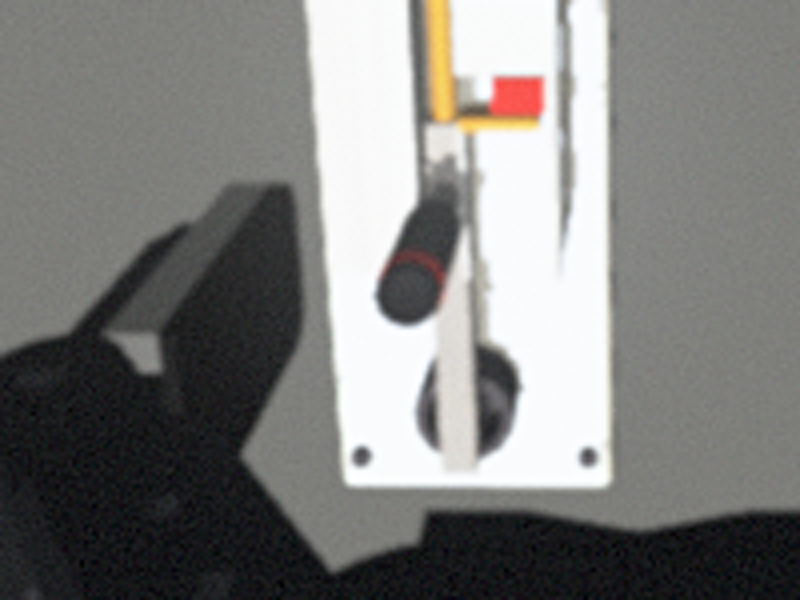

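Run:
```python
from h import *
a=np.load("w2.npy");W=cam("wrist",dict(tcp_pos=a[0],ee_rot=a[1]));S,T=cam("scene"),cam("top")
f=lambda u,v:(95+u/4,191+v/4)
k=f(407,293)
print(plane(W,k,110),tri((W,k),(S,(179.4,145)),(T,(366,202))),tri((W,k),(T,(366,202))))
print("vial",tri((S,(308.2,228)),(T,(179.6,180.8)),(cam("wrist",dict(zip(("tcp_pos","ee_rot"),np.load("w1.npy")))),(176,296))))
for n,p,z in(("red back",(518,77),56),("red front",(518,115),56),("tooth front",(500,131),60),("tooth back",(500,117),60),("cup",(468,403),33),("cornerL",(346,486),12),("cornerR",(610,484),12),("edgeL",(307,0),12),("edgeR",(608,0),12)):print(n,plane(W,f(*p),z).round(1))
```

```text
[ 526.58576783 -125.67387311  110.        ] (array([ 528.62860216, -126.66841492,  106.30286402]), [0.0, 0.1, 0.1]) (array([ 528.69861504, -126.73635271,  106.18892037]), [0.1, 0.1])
vial (array([582.12450056, 216.83616637,  77.5295953 ]), [0.6, 1.6, 1.6])
red back [487.6 -99.   56. ]
red front [ 499.4 -100.1   56. ]
tooth front [ 502.7 -105.2   60. ]
tooth back [ 498.3 -104.9   60. ]
cup [ 612.2 -129.2   33. ]
cornerL [ 659.5 -182.8   12. ]
cornerR [664.  -84.1  12. ]
edgeL [ 471.7 -171.9   12. ]
edgeR [477.3 -72.9  12. ]
```

```bash
python3 -c "
from h import *
o=bot.get_obs();print(o['time'],o['tcp_pos'],o['ee_rot'],o['qd'].round(3),o['wrist_force'])"
```

```text
1.8667 [449.24052991 -64.65112827 253.12347079] [-3.13897320e+00 -3.02153866e-04  3.08259849e+00] [ 0.076 -0.005  0.005  0.042  0.014  0.101] [ 1.21771917 -1.50413982 -0.06258229]
```

Scaled: 156 mm is 0.26, 145 mm is 0.2417.

>>> move_arm([
  [-0.05, -0.0333, 0.0083, 0, 0, 0, 85],
  [-0.1, -0.07, 0.0333, 0, 0, 0, 85],
  [-0.1367, -0.095, 0.075, 0, 0, 0, 85],
  [-0.1367, -0.095, 0.125, 0, 0, 0, 85],
  [-0.1367, -0.095, 0.175, 0, 0, 0, 85],
  [-0.1367, -0.095, 0.2167, 0, 0, 0, 85],
  [-0.1367, -0.095, 0.2417, 0, 0, 0, 85],
  [-0.1367, -0.095, 0.26, 0, 0, 0, 85],
  [-0.1367, -0.095, 0.26, 0, 0, 0, 60],
  [-0.1367, -0.095, 0.26, 0, 0, 0, 50],
])

```text
time: 2.7
tcp_pos: [528.5, -121.2, 97.2]
ee_rot: [3.141, -0.001, 3.087]
wrist_force: [0.9, 0.1, 0.5]
opening: 0.745
finger_force: 0.0
```

Run:
```python
from h import *
s=bot.read_camera("scene");t=bot.read_camera("top");o=bot.get_obs();print(o['time'],o['tcp_pos'],o['ee_rot'],o['qd'].round(3),o['wrist_force'])
z=lambda im,x,y,w,h:cv2.resize(im[y:y+h,x:x+w,::-1],(400,300),interpolation=cv2.INTER_CUBIC)
cv2.imwrite("pics/c2.png",np.hstack([z(s,120,100,120,90),z(t,310,160,100,75)]))
```

```text
2.8 [ 529.54294403 -121.81731399   98.88372464] [-3.14061557e+00  2.65809889e-03  3.08702851e+00] [-0.002 -0.01  -0.003 -0.    -0.001 -0.001] [0.15502685 0.40900408 0.16742769]
```

View pics/c2.png

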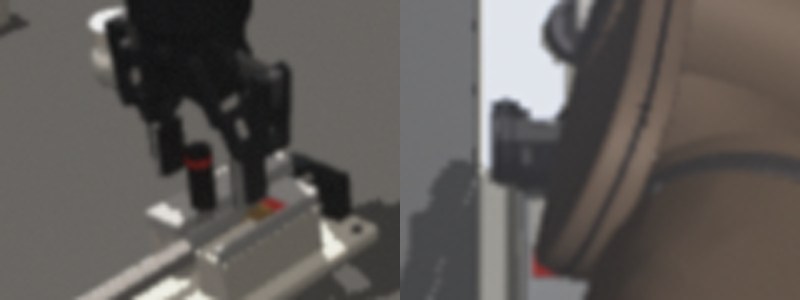

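Scaled: -4.5 mm is -0.0075, -2 mm is -0.0033.

>>> move_arm([
  [0.0008, -0.0033, 0.0017, 0, 0, 0, 40],
  [0.0017, -0.0075, 0.0033, 0, 0, 0, 35],
  [0.0017, -0.0075, 0.0033, 0, 0, 0, 30],
  [0.0017, -0.0075, 0.0033, 0, 0, 0, 26],
  [0.0017, -0.0075, 0.0033, 0, 0, 0, 24],
  [0.0017, -0.0075, 0.0033, 0, 0, 0, 22],
  [0.0017, -0.0075, 0.0033, 0, 0, 0, 20],
  [0.0017, -0.0075, 0.0033, 0, 0, 0, 18],
  [0.0017, -0.0075, 0.0033, 0, 0, 0, 15],
  [0.0017, -0.0075, 0.0033, 0, 0, 0, 15],
])

```text
time: 3.63
tcp_pos: [527.3, -126.2, 95.6]
ee_rot: [-3.141, 0.0, 3.087]
wrist_force: [-0.5, 0.1, 2.0]
opening: 0.194
finger_force: 58.4
```

```bash
cat > o.py <<'E'
from h import *
import sys
r=[]
for i in range(int(sys.argv[1]) if len(sys.argv)>1 else 1):
    if i: bot.read_camera("top")
    o=bot.get_obs();r.append(np.r_[o['time'],o['tcp_pos'],o['wrist_force'],o['torque'],o['opening']*85.4,o['finger_force'],o['ee_rot']])
np.set_printoptions(suppress=True,linewidth=160);print(np.mean(r,0).round(3));print(np.std(r,0).round(2))
f=np.mean(r,0)[4:7];c,s=np.cos(-.0565),np.sin(-.0565);print("inj fx fy",f[0]*c+f[1]*s,-f[0]*s+f[1]*c)
E
python3 o.py 4
```

```text
[   3.708  527.325 -126.171   95.557   -0.622   -0.672    1.956   -0.088    0.105    0.017   16.673   58.411   -3.141    0.       3.087]
[0.06 0.01 0.01 0.01 0.09 0.59 0.21 0.03 0.03 0.02 0.18 0.01 0.   0.   0.  ]
inj fx fy -0.5829975548868304 -0.7056609171432465
```

Scaled: 27 mm is 0.045, 26 mm is 0.0433.

>>> move_arm([
  [0.005, 0, 0, 0, 0, 0, 15],
  [0.01, 0, 0, 0, 0, 0, 15],
  [0.0167, 0, 0, 0, 0, 0, 15],
  [0.0233, 0, 0, 0, 0, 0, 15],
  [0.03, 0, 0, 0, 0, 0, 15],
  [0.035, 0, 0, 0, 0, 0, 15],
  [0.04, 0, 0, 0, 0, 0, 15],
  [0.0433, 0, 0, 0, 0, 0, 15],
  [0.045, 0, 0, 0, 0, 0, 15],
  [0.045, 0, 0, 0, 0, 0, 15],
])

```text
time: 4.62
tcp_pos: [502.2, -124.8, 95.6]
ee_rot: [-3.141, 0.008, 3.086]
wrist_force: [8.4, -0.6, -5.1]
opening: 0.196
finger_force: 58.5
```

```bash
python3 o.py 2
```

```text
[   4.642  502.248 -124.85    95.624    8.291   -0.644   -5.026   -0.042   -1.365    0.004   16.804   58.512   -3.141    0.008    3.086]
[0.02 0.04 0.   0.   0.11 0.04 0.04 0.02 0.   0.03 0.07 0.   0.   0.   0.  ]
inj fx fy 8.314608038627755 -0.17482110506826237
```

Scaled: 3.5 mm is 0.0058, 2.5 mm is 0.0042.

>>> move_arm([
  [0.0008, 0.0008, 0, 0, 0, 0, 15],
  [0.0017, 0.0017, 0, 0, 0, 0, 15],
  [0.0025, 0.0025, 0, 0, 0, 0, 15],
  [0.0033, 0.0033, 0, 0, 0, 0, 15],
  [0.0033, 0.0042, 0, 0, 0, 0, 15],
  [0.0033, 0.005, 0, 0, 0, 0, 15],
  [0.0033, 0.0058, 0, 0, 0, 0, 15],
  [0.0033, 0.0058, 0, 0, 0, 0, 15],
  [0.0033, 0.0058, 0, 0, 0, 0, 15],
  [0.0033, 0.0058, 0, 0, 0, 0, 15],
])

```text
time: 5.5
tcp_pos: [501.0, -122.7, 95.6]
ee_rot: [-3.137, 0.009, 3.087]
wrist_force: [8.9, -4.8, -8.1]
opening: 0.194
finger_force: 58.6
```

```bash
python3 o.py 2
```

```text
[   5.525  500.981 -122.711   95.655    8.941   -4.94    -7.716   -0.871   -1.474    0.031   16.445   58.55    -3.137    0.009    3.087]
[0.02 0.   0.01 0.01 0.07 0.14 0.36 0.03 0.   0.01 0.09 0.   0.   0.   0.  ]
inj fx fy 9.205270847964586 -4.427543695548607
```

Scaled: 2 mm is 0.0033, 1.5 mm is 0.0025.

>>> move_arm([
  [0.0005, 0, 0, 0, 0, 0, 15],
  [0.001, 0, 0, 0, 0, 0, 15],
  [0.0015, 0, 0, 0, 0, 0, 15],
  [0.002, 0, 0, 0, 0, 0, 15],
  [0.0025, 0, 0, 0, 0, 0, 15],
  [0.003, 0, 0, 0, 0, 0, 15],
  [0.0033, 0, 0, 0, 0, 0, 15],
  [0.0033, 0, 0, 0, 0, 0, 15],
  [0.0033, 0, 0, 0, 0, 0, 15],
  [0.0033, 0, 0, 0, 0, 0, 15],
])

```text
time: 6.38
tcp_pos: [499.5, -122.7, 95.7]
ee_rot: [-3.137, 0.011, 3.086]
wrist_force: [10.4, -4.6, -8.0]
opening: 0.195
finger_force: 58.6
```

Scaled: 1.5 mm is 0.0025, 1.2 mm is 0.002.

>>> move_arm([
  [0.0005, 0, 0, 0, 0, 0, 15],
  [0.001, 0, 0, 0, 0, 0, 15],
  [0.0015, 0, 0, 0, 0, 0, 15],
  [0.002, 0, 0, 0, 0, 0, 15],
  [0.0025, 0, 0, 0, 0, 0, 15],
  [0.0025, 0, 0, 0, 0, 0, 15],
  [0.0025, 0, 0, 0, 0, 0, 15],
  [0.0025, 0, 0, 0, 0, 0, 15],
  [0.0025, 0, 0, 0, 0, 0, 15],
  [0.0025, 0, 0, 0, 0, 0, 15],
])

```text
time: 7.22
tcp_pos: [498.0, -122.6, 95.7]
ee_rot: [-3.137, 0.011, 3.086]
wrist_force: [10.5, -4.1, -8.4]
opening: 0.19
finger_force: 58.6
```

Scaled: 1.5 mm is 0.0025, 1.2 mm is 0.002.

>>> move_arm([
  [0.0005, 0, 0, 0, 0, 0, 15],
  [0.001, 0, 0, 0, 0, 0, 15],
  [0.0015, 0, 0, 0, 0, 0, 15],
  [0.002, 0, 0, 0, 0, 0, 15],
  [0.0025, 0, 0, 0, 0, 0, 15],
  [0.0025, 0, 0, 0, 0, 0, 15],
  [0.0025, 0, 0, 0, 0, 0, 15],
  [0.0025, 0, 0, 0, 0, 0, 15],
  [0.0025, 0, 0, 0, 0, 0, 15],
  [0.0025, 0, 0, 0, 0, 0, 15],
])

```text
time: 8.05
tcp_pos: [496.5, -122.5, 95.7]
ee_rot: [-3.137, 0.011, 3.086]
wrist_force: [11.0, -5.6, -8.4]
opening: 0.198
finger_force: 58.6
```

Scaled: 1.2 mm is 0.002, 0.9 mm is 0.0015.

>>> move_arm([
  [0.0005, 0, 0, 0, 0, 0, 15],
  [0.001, 0, 0, 0, 0, 0, 15],
  [0.0015, 0, 0, 0, 0, 0, 15],
  [0.002, 0, 0, 0, 0, 0, 15],
  [0.002, 0, 0, 0, 0, 0, 15],
  [0.002, 0, 0, 0, 0, 0, 15],
  [0.002, 0, 0, 0, 0, 0, 15],
  [0.002, 0, 0, 0, 0, 0, 15],
  [0.002, 0, 0, 0, 0, 0, 15],
  [0.002, 0, 0, 0, 0, 0, 15],
])

```text
time: 8.88
tcp_pos: [495.1, -122.3, 95.7]
ee_rot: [-3.137, 0.01, 3.086]
wrist_force: [8.3, -4.7, -8.2]
opening: 0.19
finger_force: 58.6
```

Scaled: 1.2 mm is 0.002, 0.9 mm is 0.0015.

>>> move_arm([
  [0.0005, 0, 0, 0, 0, 0, 15],
  [0.001, 0, 0, 0, 0, 0, 15],
  [0.0015, 0, 0, 0, 0, 0, 15],
  [0.002, 0, 0, 0, 0, 0, 15],
  [0.002, 0, 0, 0, 0, 0, 15],
  [0.002, 0, 0, 0, 0, 0, 15],
  [0.002, 0, 0, 0, 0, 0, 15],
  [0.002, 0, 0, 0, 0, 0, 15],
  [0.002, 0, 0, 0, 0, 0, 15],
  [0.002, 0, 0, 0, 0, 0, 15],
])

```text
time: 9.72
tcp_pos: [493.6, -121.9, 95.7]
ee_rot: [-3.138, 0.009, 3.086]
wrist_force: [8.8, -5.1, -6.1]
opening: 0.191
finger_force: 58.7
```

```bash
python3 o.py 4
```

```text
[   9.792  493.569 -121.949   95.661    8.716   -4.17    -6.451   -0.674   -1.49     0.004   16.627   58.656   -3.138    0.009    3.086]
[0.06 0.01 0.01 0.02 0.18 0.57 0.34 0.01 0.03 0.01 0.2  0.   0.   0.   0.  ]
inj fx fy 8.937824094031823 -3.6715231495600316
```

Scaled: 1 mm is 0.0017, 0.8 mm is 0.0013.

>>> move_arm([
  [0.0003, 0, 0, 0, 0, 0, 15],
  [0.0007, 0, 0, 0, 0, 0, 15],
  [0.001, 0, 0, 0, 0, 0, 15],
  [0.0013, 0, 0, 0, 0, 0, 15],
  [0.0017, 0, 0, 0, 0, 0, 15],
  [0.0017, 0, 0, 0, 0, 0, 15],
  [0.0017, 0, 0, 0, 0, 0, 15],
  [0.0017, 0, 0, 0, 0, 0, 15],
  [0.0017, 0, 0, 0, 0, 0, 15],
  [0.0017, 0, 0, 0, 0, 0, 15],
])

```text
time: 10.7
tcp_pos: [492.5, -121.5, 95.7]
ee_rot: [-3.139, 0.009, 3.086]
wrist_force: [8.7, -2.6, -5.5]
opening: 0.194
finger_force: 58.7
```

```bash
python3 o.py 3
```

```text
[  10.75   492.476 -121.528   95.674    8.433   -2.551   -5.857   -0.444   -1.474   -0.001   16.596   58.686   -3.139    0.009    3.086]
[0.04 0.01 0.01 0.01 0.46 0.3  0.43 0.03 0.03 0.02 0.14 0.   0.   0.   0.  ]
inj fx fy 8.563826914243487 -2.07112392071346
```

Scaled: 1.5 mm is 0.0025, 1.2 mm is 0.002.

>>> move_arm([
  [0.0005, 0, 0, 0, 0, 0, 15],
  [0.001, 0, 0, 0, 0, 0, 15],
  [0.0015, 0, 0, 0, 0, 0, 15],
  [0.002, 0, 0, 0, 0, 0, 15],
  [0.0025, 0, 0, 0, 0, 0, 15],
  [0.0025, 0, 0, 0, 0, 0, 15],
  [0.0025, 0, 0, 0, 0, 0, 15],
  [0.0025, 0, 0, 0, 0, 0, 15],
  [0.0025, 0, 0, 0, 0, 0, 15],
  [0.0025, 0, 0, 0, 0, 0, 15],
])

```text
time: 11.63
tcp_pos: [491.1, -120.9, 95.6]
ee_rot: [-3.14, 0.009, 3.086]
wrist_force: [9.6, -1.1, -5.5]
opening: 0.197
finger_force: 58.7
```

```bash
python3 o.py 3
```

```text
[  11.683  491.098 -120.943   95.651    9.155   -1.435   -5.887   -0.146   -1.591    0.032   16.586   58.706   -3.14     0.009    3.086]
[0.04 0.01 0.   0.   0.52 0.27 0.25 0.03 0.   0.03 0.17 0.   0.   0.   0.  ]
inj fx fy 9.22096390659896 -0.9161342697162908
```

Scaled: 2 mm is 0.0033, 1.6 mm is 0.0027.

>>> move_arm([
  [0.0005, 0, 0, 0, 0, 0, 15],
  [0.001, 0, 0, 0, 0, 0, 15],
  [0.0017, 0, 0, 0, 0, 0, 15],
  [0.0017, 0.0007, 0, 0, 0, 0, 15],
  [0.0017, 0.0013, 0, 0, 0, 0, 15],
  [0.0017, 0.002, 0, 0, 0, 0, 15],
  [0.0017, 0.0027, 0, 0, 0, 0, 15],
  [0.0017, 0.0033, 0, 0, 0, 0, 15],
  [0.0017, 0.0033, 0, 0, 0, 0, 15],
  [0.0017, 0.0033, 0, 0, 0, 0, 15],
])

```text
time: 12.57
tcp_pos: [490.3, -118.8, 95.7]
ee_rot: [-3.14, 0.009, 3.086]
wrist_force: [9.2, -1.3, -5.4]
opening: 0.194
finger_force: 58.7
```

```bash
python3 o.py 3
```

```text
[  12.617  490.275 -118.815   95.656    9.019   -1.23    -5.571   -0.083   -1.644    0.081   16.655   58.702   -3.14     0.009    3.086]
[0.04 0.01 0.03 0.02 0.59 0.12 0.62 0.02 0.02 0.05 0.22 0.   0.   0.   0.  ]
inj fx fy 9.074233996717847 -0.7186853884501633
```

Scaled: 3.6 mm is 0.006, 3.2 mm is 0.0053.

>>> move_arm([
  [0, 0.0007, 0, 0, 0, 0, 15],
  [0, 0.0013, 0, 0, 0, 0, 15],
  [0, 0.002, 0, 0, 0, 0, 15],
  [0, 0.0027, 0, 0, 0, 0, 15],
  [0, 0.0033, 0, 0, 0, 0, 15],
  [0, 0.004, 0, 0, 0, 0, 15],
  [0, 0.0047, 0, 0, 0, 0, 15],
  [0, 0.0053, 0, 0, 0, 0, 15],
  [0, 0.006, 0, 0, 0, 0, 15],
  [0, 0.006, 0, 0, 0, 0, 15],
])

```text
time: 13.5
tcp_pos: [490.5, -115.2, 95.7]
ee_rot: [-3.14, 0.009, 3.086]
wrist_force: [10.3, -1.0, -5.6]
opening: 0.195
finger_force: 58.7
```

```bash
python3 o.py 3
```

```text
[  13.55   490.463 -115.222   95.641    9.892   -0.895   -5.951   -0.091   -1.641    0.076   16.488   58.702   -3.14     0.009    3.086]
[0.04 0.01 0.   0.01 0.64 0.24 0.44 0.04 0.01 0.01 0.17 0.   0.   0.   0.  ]
inj fx fy 9.927239016437762 -0.3349370509822853
```

Scaled: -1.6 mm is -0.0027, -1.4 mm is -0.0023.

>>> move_arm([
  [-0.0003, 0.0007, 0, 0, 0, 0, 15],
  [-0.0007, 0.0007, 0, 0, 0, 0, 15],
  [-0.001, 0.0007, 0, 0, 0, 0, 15],
  [-0.0013, 0.0007, 0, 0, 0, 0, 15],
  [-0.0017, 0.0007, 0, 0, 0, 0, 15],
  [-0.002, 0.0007, 0, 0, 0, 0, 15],
  [-0.0023, 0.0007, 0, 0, 0, 0, 15],
  [-0.0027, 0.0007, 0, 0, 0, 0, 15],
  [-0.0027, 0.0007, 0, 0, 0, 0, 15],
  [-0.0027, 0.0007, 0, 0, 0, 0, 15],
])

```text
time: 14.43
tcp_pos: [491.2, -114.9, 95.6]
ee_rot: [-3.141, 0.006, 3.086]
wrist_force: [5.9, -1.7, -4.0]
opening: 0.195
finger_force: 58.8
```

```bash
python3 o.py 3
```

```text
[  14.483  491.222 -114.859   95.627    6.276   -1.047   -3.462   -0.145   -1.132    0.023   16.715   58.79    -3.141    0.006    3.086]
[0.04 0.01 0.01 0.   0.29 0.56 0.52 0.02 0.01 0.03 0.11 0.   0.   0.   0.  ]
inj fx fy 6.325277062259557 -0.6907260678984353
```

Scaled: -1.8 mm is -0.003, -1.6 mm is -0.0027.

>>> move_arm([
  [-0.0003, 0, 0, 0, 0, 0, 15],
  [-0.0007, 0, 0, 0, 0, 0, 15],
  [-0.001, 0, 0, 0, 0, 0, 15],
  [-0.0013, 0, 0, 0, 0, 0, 15],
  [-0.0017, 0, 0, 0, 0, 0, 15],
  [-0.002, 0, 0, 0, 0, 0, 15],
  [-0.0023, 0, 0, 0, 0, 0, 15],
  [-0.0027, 0, 0, 0, 0, 0, 15],
  [-0.003, 0, 0, 0, 0, 0, 15],
  [-0.003, 0, 0, 0, 0, 0, 15],
])

```text
time: 15.37
tcp_pos: [491.6, -114.7, 95.6]
ee_rot: [-3.141, 0.001, 3.087]
wrist_force: [5.1, -1.1, -1.4]
opening: 0.195
finger_force: 59.0
```

```bash
python3 o.py 3
```

```text
[  15.417  491.609 -114.715   95.593    4.957   -1.028   -1.178   -0.213   -0.982   -0.027   16.494   59.039   -3.141    0.001    3.087]
[0.04 0.01 0.   0.02 0.22 0.19 0.17 0.02 0.03 0.02 0.14 0.   0.   0.   0.  ]
inj fx fy 5.007495024293381 -0.7463663387850978
```

Scaled: -1.6 mm is -0.0027, -1.4 mm is -0.0023.

>>> move_arm([
  [-0.0003, 0, 0, 0, 0, 0, 15],
  [-0.0007, 0, 0, 0, 0, 0, 15],
  [-0.001, 0, 0, 0, 0, 0, 15],
  [-0.0013, 0, 0, 0, 0, 0, 15],
  [-0.0017, 0, 0, 0, 0, 0, 15],
  [-0.002, 0, 0, 0, 0, 0, 15],
  [-0.0023, 0, 0, 0, 0, 0, 15],
  [-0.0027, 0, 0, 0, 0, 0, 15],
  [-0.0027, 0, 0, 0, 0, 0, 15],
  [-0.0027, 0, 0, 0, 0, 0, 15],
])

```text
time: 16.3
tcp_pos: [492.4, -114.6, 95.5]
ee_rot: [3.141, -0.002, 3.087]
wrist_force: [-0.3, -0.3, 6.1]
opening: 0.197
finger_force: 59.7
```

```bash
python3 o.py 3
```

```text
[  16.35   492.402 -114.618   95.512   -0.491   -0.712    5.685   -0.17    -0.077   -0.011   16.536   59.652    3.141   -0.002    3.087]
[0.04 0.01 0.01 0.   0.37 0.29 0.35 0.04 0.04 0.   0.22 0.   0.   0.   0.  ]
inj fx fy -0.4505193032017424 -0.7383249643545718
```

>>> move_arm([
  [0, 0, 0, 0, 0, 0, 17],
  [0, 0, 0, 0, 0, 0, 18],
  [0, 0, 0, 0, 0, 0, 20],
  [0, 0, 0, 0, 0, 0, 23],
  [0, 0, 0, 0, 0, 0, 27],
  [0, 0, 0, 0, 0, 0, 32],
  [0, 0, 0, 0, 0, 0, 40],
  [0, 0, 0, 0, 0, 0, 45],
  [0, 0, 0, 0, 0, 0, 50],
  [0, 0, 0, 0, 0, 0, 50],
])

```text
time: 17.23
tcp_pos: [492.9, -114.6, 95.3]
ee_rot: [3.142, -0.0, 3.087]
wrist_force: [-0.0, 0.3, -0.8]
opening: 0.585
finger_force: 0.0
```

```bash
python3 o.py 2;python3 - <<'E'
from h import *
s=bot.read_camera("scene")
cv2.imwrite("pics/c3.png",cv2.resize(s[100:190,120:240,::-1],(480,360),interpolation=cv2.INTER_CUBIC))
E
```

```text
[  17.258  492.874 -114.65    95.327    0.075    0.472   -0.37    -0.022    0.003    0.002   50.087    0.       3.142   -0.       3.087]
[0.03 0.01 0.02 0.01 0.12 0.18 0.47 0.02 0.   0.01 0.13 0.   0.   0.   0.  ]
inj fx fy 0.048525792135395845 0.4751037388290602
```

View pics/c3.png

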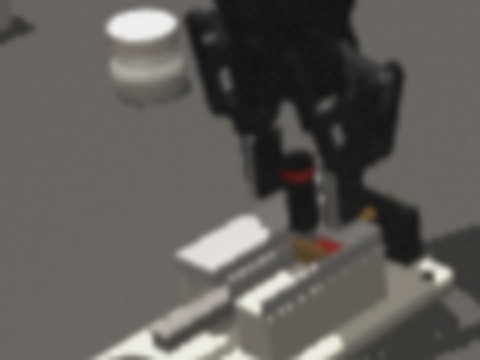

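The knob stays put between the open fingers, at (298,185) in the crop. The ram is retracted and the cup clear, so the catch holds. I retreat and go to the vial.

Scaled: 265 mm is 0.4417, 235 mm is 0.3917.

>>> move_arm([
  [0, 0, -0.0333, 0, 0, 0, 55],
  [0, 0, -0.1, 0, 0, 0, 60],
  [0, 0, -0.1583, 0, 0, 0, 70],
  [-0.0133, 0.0583, -0.175, 0, 0, 0, 70],
  [-0.0267, 0.125, -0.175, 0, 0, 0, 70],
  [-0.04, 0.1917, -0.175, 0, 0, 0, 70],
  [-0.0533, 0.2583, -0.175, 0, 0, 0, 70],
  [-0.0667, 0.325, -0.175, 0, 0, 0, 70],
  [-0.08, 0.3917, -0.175, 0, 0, 0, 70],
  [-0.0933, 0.4417, -0.175, 0, 0, 0, 70],
])

```text
time: 18.17
tcp_pos: [563.3, 149.9, 200.5]
ee_rot: [3.141, 0.0, 3.088]
wrist_force: [0.2, -0.5, -0.5]
opening: 0.822
finger_force: 0.0
```

Run:
```python
from h import *
bot.read_camera("top");o=bot.get_obs();I=bot.read_camera("wrist");np.save("w3.npy",np.array([o["tcp_pos"],o["ee_rot"]]));print(o["time"],o["tcp_pos"],o["ee_rot"],o["qd"].round(3))
p=proj(cam("wrist",o),(581.8,216.5,78));print(p)
b=cv2.inRange(cv2.cvtColor(I,cv2.COLOR_RGB2HSV),(100,150,60),(125,255,255))
x,y=int(p[0])-60,max(0,min(int(p[1])-45,294));print(x,y)
cv2.imwrite("pics/w3.png",cv2.resize(I[y:y+90,x:x+120,::-1],(480,360),interpolation=cv2.INTER_CUBIC))
```

```text
18.2167 [564.43266537 153.58088716 200.69885641] [3.13757841e+00 2.01462816e-03 3.09059056e+00] [-0.07  -0.044  0.053 -0.05   0.02  -0.113]
[323.07492117 208.77127576]
263 163
```

View pics/w3.png

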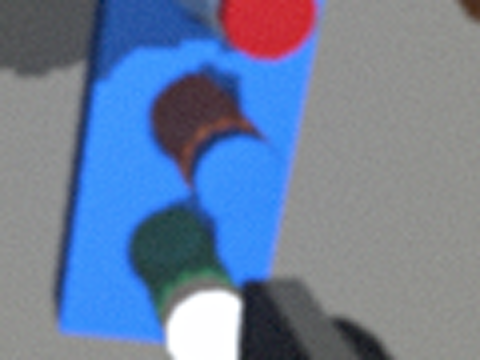

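The cap centre is at about (322,208), with (323,209) predicted, so it agrees to about 1 mm.

Scaled: 144 mm is 0.24, 135 mm is 0.225.

>>> move_arm([
  [-0.0133, 0.05, 0, 0, 0, 0, 70],
  [-0.0233, 0.0917, 0, 0, 0, 0, 70],
  [-0.0233, 0.1058, 0.0333, 0, 0, 0, 70],
  [-0.0233, 0.1058, 0.0833, 0, 0, 0, 70],
  [-0.0233, 0.1058, 0.1417, 0, 0, 0, 70],
  [-0.0233, 0.1058, 0.1917, 0, 0, 0, 70],
  [-0.0233, 0.1058, 0.225, 0, 0, 0, 70],
  [-0.0233, 0.1058, 0.24, 0, 0, 0, 70],
  [-0.0233, 0.1058, 0.24, 0, 0, 0, 60],
  [-0.0233, 0.1058, 0.24, 0, 0, 0, 50],
])

```text
time: 19.1
tcp_pos: [581.2, 209.1, 56.8]
ee_rot: [-3.142, 0.0, 3.086]
wrist_force: [0.5, 0.2, -0.0]
opening: 0.589
finger_force: 0.0
```

```bash
python3 o.py 3
```

```text
[ 19.15  581.887 209.308  57.826   0.607  -0.178  -0.     -0.009  -0.058  -0.004  50.26    0.      1.047   0.002   3.086]
[0.04 0.5  0.19 0.74 0.43 0.26 0.3  0.04 0.02 0.02 0.1  0.   2.96 0.   0.  ]
inj fx fy 0.6162874258785519 -0.14352734671742506
```

Scaled: 6.8 mm is 0.0113, 3 mm is 0.005.

>>> move_arm([
  [0, 0.005, 0, 0, 0, 0, 50],
  [0, 0.0113, 0, 0, 0, 0, 50],
  [0, 0.0113, 0.0017, 0, 0, 0, 42],
  [0, 0.0113, 0.0017, 0, 0, 0, 36],
  [0, 0.0113, 0.0017, 0, 0, 0, 30],
  [0, 0.0113, 0.0017, 0, 0, 0, 27],
  [0, 0.0113, 0.0017, 0, 0, 0, 24],
  [0, 0.0113, 0.0017, 0, 0, 0, 21],
  [0, 0.0113, 0.0017, 0, 0, 0, 18],
  [0, 0.0113, 0.0017, 0, 0, 0, 18],
])

```text
time: 20.03
tcp_pos: [581.3, 216.3, 55.5]
ee_rot: [3.142, 0.0, 3.087]
wrist_force: [-0.4, -0.1, 0.3]
opening: 0.235
finger_force: 58.6
```

```bash
python3 o.py 3
```

```text
[ 20.083 581.288 216.286  55.457  -0.316  -0.19    0.56   -0.01   -0.013   0.012  20.17   58.576   3.142   0.      3.087]
[0.04 0.01 0.01 0.01 0.46 0.21 0.45 0.03 0.01 0.02 0.1  0.   0.   0.   0.  ]
inj fx fy -0.30450112676731944 -0.2072105524680255
```

Scaled: -240 mm is -0.4, -145 mm is -0.2417.

>>> move_arm([
  [0, 0, -0.025, 0, 0, 0, 18],
  [0, 0, -0.075, 0, 0, 0, 18],
  [0, 0, -0.1333, 0, 0, 0, 18],
  [0.0167, -0.05, -0.1833, 0, 0, 0, 18],
  [0.0333, -0.1083, -0.225, 0, 0, 0, 18],
  [0.05, -0.175, -0.2417, 0, 0, 0, 18],
  [0.0667, -0.2417, -0.2417, 0, 0, 0, 18],
  [0.0833, -0.3083, -0.2417, 0, 0, 0, 18],
  [0.1, -0.3667, -0.2417, 0, 0, 0, 18],
  [0.1083, -0.4, -0.2417, 0, 0, 0, 18],
])

```text
time: 20.97
tcp_pos: [501.5, -22.7, 200.2]
ee_rot: [-3.14, -0.001, 3.085]
wrist_force: [0.2, -0.3, -0.9]
opening: 0.246
finger_force: 59.0
```

Run:
```python
from h import *
s=bot.read_camera("scene");t=bot.read_camera("top");bot.read_camera("top")
o=bot.get_obs();I=bot.read_camera("wrist");np.save("w4.npy",np.array([o["tcp_pos"],o["ee_rot"]]));print(o["time"],o["tcp_pos"],o["ee_rot"],o["qd"].round(3),o["opening"])
for n,i in(("s4",s),("t4",t),("w4",I)):cv2.imwrite(f"pics/{n}.png",i[...,::-1])
x,o0=o["tcp_pos"],np.array([0,0,22.5])
def crop(im,p,w,h):
    x=int(np.clip(p[0]-w/2,0,512-w));y=int(np.clip(p[1]-h/2,0,384-h));print(x,y,w);return cv2.resize(im[y:y+h,x:x+w,::-1],(400,300),interpolation=cv2.INTER_CUBIC)
C=(613,-130,33)
S,T,W=cam("scene"),cam("top"),cam("wrist",o)
print(proj(S,C),proj(T,C),proj(W,C))
cv2.imwrite("pics/c4.png",np.vstack([np.hstack([crop(s,proj(S,C),60,45),crop(t,proj(T,C),60,45)]),np.hstack([crop(I,proj(W,C),100,75),crop(s,proj(S,x+o0),80,60)])]))
print(proj(S,x+o0),proj(T,x+o0))
```

```text
21.1167 [502.55703131 -21.08075392 200.20641019] [ 3.14133677e+00 -1.19811975e-04  3.08340351e+00] [ 0.044  0.016 -0.018  0.01  -0.002  0.006] 0.23543129620858452
[154.39287861 191.71519001] [355.23898032 167.80162328] [164.12842161 281.2217646 ]
124 169 60
325 145 60
114 243 100
183 71 80
[223.93155053 101.70538955] [318.19802979 205.84884184]
```

View pics/c4.png

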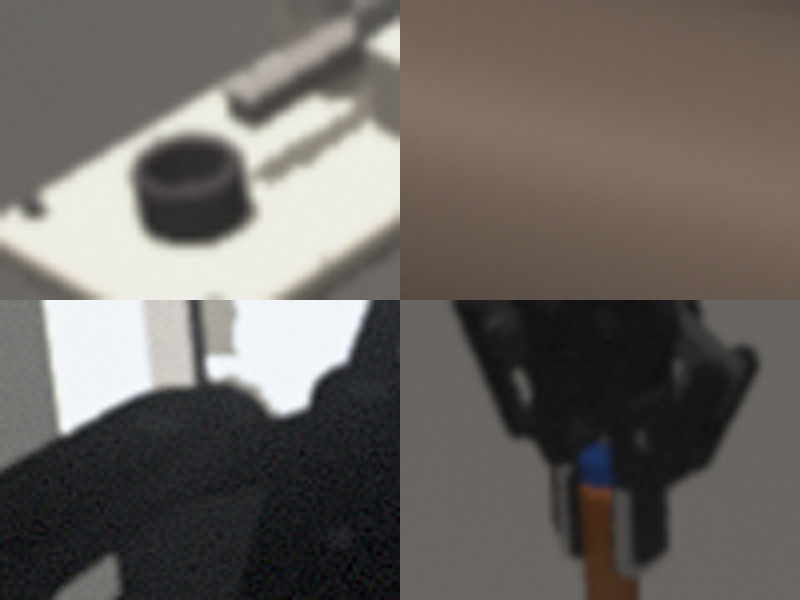

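Scaled: 65 mm is 0.1083, 60 mm is 0.1.

>>> move_arm([
  [0.0333, -0.0167, -0.025, 0, 0, 0, 18],
  [0.0667, -0.0333, -0.05, 0, 0, 0, 18],
  [0.1, -0.05, -0.075, 0, 0, 0, 18],
  [0.1083, -0.0667, -0.0917, 0, 0, 0, 18],
  [0.1083, -0.0667, -0.0917, 0, 0, 0, 18],
  [0.1083, -0.0667, -0.0917, 0, 0, 0, 18],
  [0.1083, -0.0667, -0.0917, 0, 0, 0, 18],
  [0.1083, -0.0667, -0.0917, 0, 0, 0, 18],
  [0.1083, -0.0667, -0.0917, 0, 0, 0, 18],
  [0.1083, -0.0667, -0.0917, 0, 0, 0, 18],
])

```text
time: 22.0
tcp_pos: [436.0, -55.6, 254.4]
ee_rot: [3.141, -0.002, 3.088]
wrist_force: [0.3, 0.8, -1.3]
opening: 0.237
finger_force: 59.0
```

Run:
```python
from h import *
o=bot.get_obs();I=bot.read_camera("wrist");np.save("w5.npy",np.array([o["tcp_pos"],o["ee_rot"]]));cv2.imwrite("pics/w5.png",I[...,::-1]);print(o["time"],o["tcp_pos"],o["ee_rot"],o["qd"].round(3))
s=bot.read_camera("scene");cv2.imwrite("pics/s5.png",s[...,::-1]);t=bot.read_camera("top");cv2.imwrite("pics/t5.png",t[...,::-1])
C=(613,-130,33);S,T,W=cam("scene"),cam("top"),cam("wrist",o)
# vial glass in scene
m=cv2.inRange(cv2.cvtColor(s,cv2.COLOR_RGB2HSV),(5,90,60),(20,255,255))
p=proj(S,o["tcp_pos"]-[0,0,35]);print("pred axis",p,proj(S,o["tcp_pos"]-[0,0,47.5]))
for r in range(int(p[1])-9,int(p[1])+12,3):
    c=np.where(m[r,int(p[0])-25:int(p[0])+25])[0]
    if len(c):print(r,c.min()+int(p[0])-25,c.max()+int(p[0])-25)
def crop(im,p,w,h):
    x=int(np.clip(p[0]-w/2,0,512-w));y=int(np.clip(p[1]-h/2,0,384-h));print(x,y,w);return cv2.resize(im[y:y+h,x:x+w,::-1],(400,300),interpolation=cv2.INTER_CUBIC)
print(proj(S,C),proj(T,C),proj(W,C))
cv2.imwrite("pics/c5.png",np.hstack([crop(t,proj(T,C),60,45),crop(I,proj(W,C),80,60)]))
```

```text
22.0 [436.02619775 -55.6284325  254.44361059] [ 3.14093253e+00 -1.68817389e-03  3.08765366e+00] [-0.004 -0.006 -0.002 -0.     0.001 -0.001]
pred axis [230.59349174  87.59540706] [230.80707735  93.35559838]
78 226 230
81 226 230
84 226 231
87 226 235
90 227 235
93 227 234
[154.39287861 191.71519001] [355.23898032 167.80162328] [206.70960789 300.22812201]
325 145 60
166 270 80
```

View pics/c5.png

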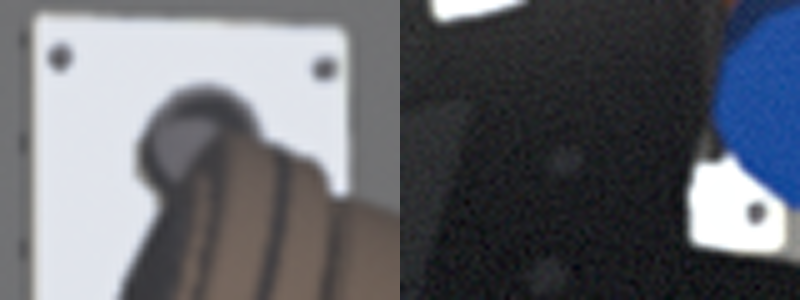

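Run:
```python
from h import *
S,T=cam("scene"),cam("top")
p,q=(152.5,193.75),(355.3,166.75)
print("cup",plane(S,p,33),plane(T,q,33),tri((S,p),(T,q)))
c=bot.get_calibration("wrist");H=np.linalg.inv(c["hand_eye"])
pr=lambda X:cv2.projectPoints(np.array([X],float),cv2.Rodrigues(H[:3,:3])[0],H[:3,3],c["K"],c["dist_coeffs"])[0][0,0]
for X in([0,0,-22.5],[4,0,-22.5],[0,4,-22.5]):print(X,pr(np.array(X,float)))
I=cv2.imread("pics/w5.png");m=cv2.inRange(cv2.cvtColor(I,cv2.COLOR_BGR2HSV),(105,150,60),(125,255,255))
n,l,st,ce=cv2.connectedComponentsWithStats(m)
for i in range(1,n):
    if st[i,4]>100:print(st[i],ce[i])
# rack reference check: does top see tilt; full wrist crop
cv2.imwrite("pics/c6.png",cv2.resize(I[230:350,180:340],(640,480),interpolation=cv2.INTER_CUBIC))
```

```text
cup [ 620.462943   -128.07405758   33.        ] [ 615.19686269 -130.28848046   33.        ] (array([ 616.67066487, -131.7951765 ,   29.00055206]), [0.6, 0.6])
[0, 0, -22.5] [251.46995868 292.48817264]
[4, 0, -22.5] [251.45160738 283.61683701]
[0, 4, -22.5] [261.58895381 292.49451933]
[ 416  187   84  119 5023] [453.84929325 243.84949234]
[ 228  259   53   54 2118] [254.40368272 286.25684608]
```

View pics/c6.png

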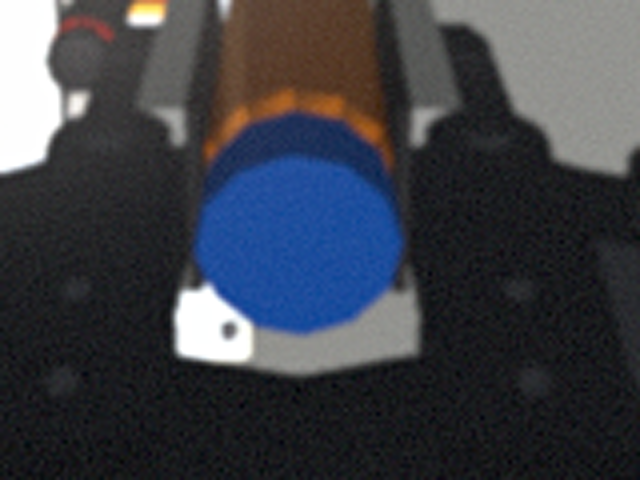

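Run:
```python
from h import *
S,T=cam("scene"),cam("top")
for n,c,k,v,cu in(("S",S,(179.4,145),(308.2,228),(152.5,193.75)),("T",T,(366,202),(179.6,180.8),(355.3,166.75))):
    print(n,"knob",plane(c,k,110).round(1),"vial",plane(c,v,78).round(1),"cup",plane(c,cu,33).round(1))
# ellipse fits of cup dark region in s4 (rim opening + wall) and its columns
s=cv2.imread("pics/s4.png",0)[180:212,138:172];print(s[4:28:2])
```

```text
S knob [ 533.2 -121.9  110. ] vial [581.8 217.   78. ] cup [ 620.5 -128.1   33. ]
T knob [ 528.  -125.8  110. ] vial [581.7 215.1  78. ] cup [ 615.2 -130.3   33. ]
[[102 102 102 104 104 103 104 103 103 103 104 106 115 138 171 207 223 231
  231 210 133  94 106 114  99  78  70  71  79 110 155 187 214 223]
 [103 104 104 103 103 104 104 104 109 123 148 180 212 227 233 235 235 236
  235 225 175 120  92  78  73  83 112 163 202 221 231 235 235 236]
 [103 103 103 103 105 111 129 159 189 210 222 222 210 197 193 194 198 209
  217 226 228 224 209 185 179 205 221 232 235 236 235 230 223 199]
 [104 107 120 144 174 205 217 215 186 144 121 100  84  74  71  73  77  84
   97 123 159 200 227 234 235 236 236 234 224 198 179 155 144 138]
 [150 182 216 230 232 222 171 114  79  58  46  45  45  45  46  46  45  47
   49  60  81 110 168 226 233 224 198 179 153 139 137 138 145 173]
 [231 234 236 235 226 181 113  69  48  40  41  42  44  45  46  47  48  50
   55  68  77  77 124 188 184 154 139 138 146 173 207 216 221 231]
 [236 236 236 235 227 183 111  77  71  62  57  53  55  60  66  69  70  75
   74  70  59  52  95 164 205 206 189 208 221 231 235 236 236 236]
 [236 236 236 236 234 217 135  67  57  61  65  65  65  65  65  64  61  56
   50  48  43  46  71 145 219 234 235 236 236 236 237 237 236 236]
 [236 236 235 236 235 223 160  82  47  45  45  46  46  46  47  47  46  45
   44  43  42  42  55 101 172 227 236 236 237 236 237 236 236 237]
 [236 236 236 236 236 231 204 122  58  47  46  47  46  47  47  46  46  45
   45  45  48  67 108 164 214 233 236 236 237 237 236 236 236 237]
 [236 236 236 236 236 236 230 206 153 107  87  66  55  52  52  54  58  63
   85 119 152 198 219 231 236 237 236 236 236 236 236 236 237 236]
 [236 236 236 236 236 236 236 235 231 225 220 211 206 205 203 205 207 208
  218 229 233 236 236 236 236 236 237 236 237 236 236 237 237 235]]
```

>>> move_arm([
  [-0.0583, -0.02, 0, 0, 0, 0, 18],
  [-0.1167, -0.0417, 0, 0, 0, 0, 18],
  [-0.175, -0.0633, 0.0167, 0, 0, 0, 18],
  [-0.2333, -0.0833, 0.05, 0, 0, 0, 18],
  [-0.2833, -0.1, 0.1, 0, 0, 0, 18],
  [-0.3067, -0.11, 0.1583, 0, 0, 0, 18],
  [-0.3067, -0.11, 0.2083, 0, 0, 0, 18],
  [-0.3067, -0.11, 0.2417, 0, 0, 0, 18],
  [-0.3067, -0.11, 0.2583, 0, 0, 0, 18],
  [-0.3067, -0.11, 0.2583, 0, 0, 0, 18],
])

```text
time: 22.98
tcp_pos: [614.2, -131.5, 96.7]
ee_rot: [3.14, -0.006, 3.087]
wrist_force: [-0.7, 0.3, 0.0]
opening: 0.238
finger_force: 59.0
```

```bash
python3 o.py 4
python3 - <<'E'
from h import *
s=bot.read_camera("scene");cv2.imwrite("pics/s6.png",s[...,::-1])
cv2.imwrite("pics/c7.png",cv2.resize(s[145:220,110:210,::-1],(800,600),interpolation=cv2.INTER_CUBIC))
E
```

```text
[  23.058  615.924 -132.041   99.909   -0.504   -0.033   -0.012    0.       0.003   -0.01    20.357   59.025   -0.      -0.001    3.087]
[0.06 1.18 0.41 2.16 0.37 0.38 0.07 0.02 0.05 0.03 0.11 0.   3.14 0.   0.  ]
inj fx fy -0.5016835049486039 -0.06177509360892984
```

View pics/c7.png

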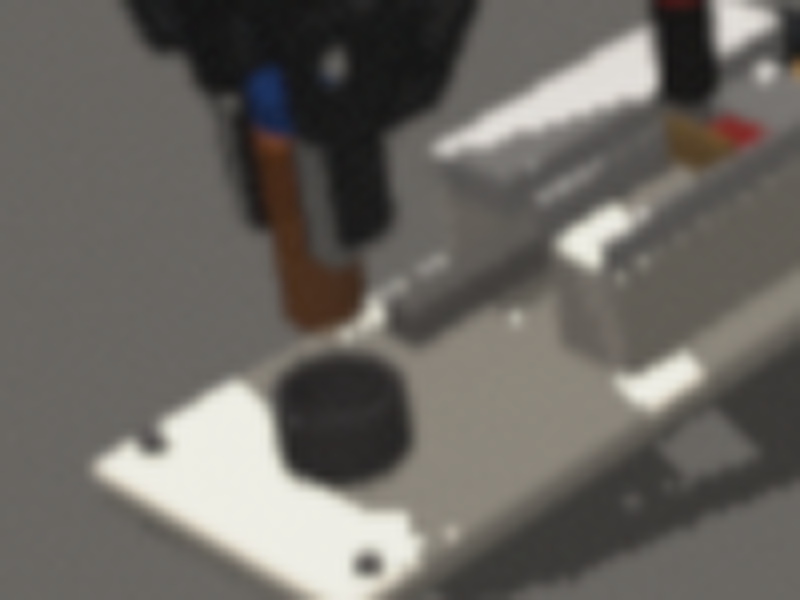

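```bash
python3 o.py 3
python3 - <<'E'
from h import *
o=bot.get_obs();t=o["tcp_pos"];S=cam("scene");f=lambda X:((proj(S,X)-[110,145])*8).round(0)
for dz in(20,0,-20,-47.5):print(dz,f(t+[0,0,dz]))
print("cup",[f((x,y,33)) for x,y in((616,-131),(620,-131),(616,-127))], "vial bottom moved",f(t+[4,0,-47.5]))
s=cv2.imread("pics/s6.png");h=cv2.cvtColor(s,cv2.COLOR_BGR2HSV);m=cv2.inRange(h,(3,90,50),(20,255,255))
for r in range(160,190,2):
    c=np.where(m[r,130:165])[0]
    if len(c):print(r,(r-145)*8,(c.min()+20)*8,(c.max()+1+20)*8)
E
```

```text
[  23.233  617.49  -132.579  102.982    0.047    0.138    0.049   -0.004    0.012   -0.004   20.128   59.03    -3.14     0.004    3.087]
[0.04 0.07 0.02 0.06 0.09 0.11 0.22 0.01 0.03 0.02 0.1  0.   0.   0.   0.  ]
inj fx fy 0.03901629601470559 0.14008652597993274
20 [287.  84.]
0 [298. 152.]
-20 [309. 219.]
-47.5 [324. 308.]
cup [array([344., 378.]), array([333., 385.]), array([355., 383.])] vial bottom moved [313. 316.]
162 136 248 280
164 152 256 296
166 168 264 296
168 184 264 296
170 200 264 296
172 216 264 304
174 232 272 304
176 248 280 304
178 264 280 328
180 280 280 360
182 296 288 360
184 312 288 352
```

Scaled: 25 mm is 0.0417, 1.4 mm is 0.0023.

>>> move_arm([
  [0.0012, 0.0012, 0.0033, 0, 0, 0, 18],
  [0.0023, 0.0022, 0.0083, 0, 0, 0, 18],
  [0.0023, 0.0022, 0.015, 0, 0, 0, 18],
  [0.0023, 0.0022, 0.0217, 0, 0, 0, 18],
  [0.0023, 0.0022, 0.0283, 0, 0, 0, 18],
  [0.0023, 0.0022, 0.0333, 0, 0, 0, 18],
  [0.0023, 0.0022, 0.0367, 0, 0, 0, 18],
  [0.0023, 0.0022, 0.04, 0, 0, 0, 18],
  [0.0023, 0.0022, 0.0417, 0, 0, 0, 18],
  [0.0023, 0.0022, 0.0417, 0, 0, 0, 18],
])

```text
time: 24.12
tcp_pos: [616.7, -131.6, 77.3]
ee_rot: [-3.14, 0.005, 3.087]
wrist_force: [2.3, -0.8, 3.9]
opening: 0.235
finger_force: 59.5
```

```bash
python3 o.py 3
```

```text
[  24.167  616.634 -131.696   76.879    3.007   -1.757    2.141   -0.376   -0.513    0.007   20.085   59.377   -3.139    0.005    3.087]
[0.04 0.03 0.09 0.32 0.56 0.85 1.28 0.11 0.15 0.02 0.11 0.06 0.   0.   0.  ]
inj fx fy 3.101371334988853 -1.5848736813870032
```

Scaled: 1.5 mm is 0.0025, -1.2 mm is -0.002.

>>> move_arm([
  [-0.0007, -0.0003, 0, 0, 0, 0, 18],
  [-0.0013, -0.0007, 0, 0, 0, 0, 18],
  [-0.002, -0.001, 0, 0, 0, 0, 18],
  [-0.002, -0.001, 0, 0, 0, 0, 18],
  [-0.002, -0.001, 0, 0, 0, 0, 18],
  [-0.002, -0.001, 0.0008, 0, 0, 0, 18],
  [-0.002, -0.001, 0.0017, 0, 0, 0, 18],
  [-0.002, -0.001, 0.0025, 0, 0, 0, 18],
  [-0.002, -0.001, 0.0025, 0, 0, 0, 18],
  [-0.002, -0.001, 0.0025, 0, 0, 0, 18],
])

```text
time: 25.05
tcp_pos: [616.7, -132.1, 74.2]
ee_rot: [-3.14, 0.002, 3.087]
wrist_force: [4.4, -4.4, 2.5]
opening: 0.241
finger_force: 59.4
```

```bash
python3 o.py 3
```

```text
[  25.1    616.661 -132.142   74.244    3.977   -3.978    2.782   -0.76    -0.716   -0.02    20.309   59.449   -3.14     0.002    3.087]
[0.04 0.01 0.   0.01 0.56 0.33 0.29 0.04 0.05 0.02 0.19 0.   0.   0.   0.  ]
inj fx fy 4.195069188833106 -3.7473832609182494
```

Scaled: -1.5 mm is -0.0025, -1.2 mm is -0.002.

>>> move_arm([
  [-0.0007, -0.0005, 0, 0, 0, 0, 18],
  [-0.0013, -0.001, 0, 0, 0, 0, 18],
  [-0.002, -0.0015, 0, 0, 0, 0, 18],
  [-0.0025, -0.002, 0, 0, 0, 0, 18],
  [-0.0025, -0.002, 0, 0, 0, 0, 18],
  [-0.0025, -0.002, 0, 0, 0, 0, 18],
  [-0.0025, -0.002, 0, 0, 0, 0, 18],
  [-0.0025, -0.002, 0, 0, 0, 0, 18],
  [-0.0025, -0.002, 0, 0, 0, 0, 18],
  [-0.0025, -0.002, 0, 0, 0, 0, 18],
])

```text
time: 25.98
tcp_pos: [616.9, -132.4, 73.3]
ee_rot: [3.141, -0.001, 3.087]
wrist_force: [2.7, -1.8, -0.5]
opening: 0.238
finger_force: 59.3
```

```bash
python3 o.py 3
```

```text
[  26.033  616.891 -132.43    73.34     1.657   -1.546   -0.188   -0.374   -0.313   -0.013   20.336   59.312    3.141   -0.001    3.087]
[0.04 0.01 0.01 0.02 0.83 0.2  0.53 0.03 0.03 0.02 0.02 0.01 0.   0.   0.  ]
inj fx fy 1.7413510900461062 -1.4498865859493961
```

Scaled: 5 mm is 0.0083, 4 mm is 0.0067.

>>> move_arm([
  [-0.0008, -0.0008, 0, 0, 0, 0, 18],
  [-0.0017, -0.0015, 0, 0, 0, 0, 18],
  [-0.0025, -0.0022, 0, 0, 0, 0, 18],
  [-0.0025, -0.0022, 0.0017, 0, 0, 0, 18],
  [-0.0025, -0.0022, 0.0033, 0, 0, 0, 18],
  [-0.0025, -0.0022, 0.005, 0, 0, 0, 18],
  [-0.0025, -0.0022, 0.0067, 0, 0, 0, 18],
  [-0.0025, -0.0022, 0.0083, 0, 0, 0, 18],
  [-0.0025, -0.0022, 0.0083, 0, 0, 0, 18],
  [-0.0025, -0.0022, 0.0083, 0, 0, 0, 18],
])

```text
time: 26.92
tcp_pos: [618.7, -134.0, 68.7]
ee_rot: [3.141, -0.0, 3.087]
wrist_force: [-0.5, -0.0, -1.1]
opening: 0.24
finger_force: 59.1
```

```bash
python3 o.py 3
```

```text
[  26.967  618.793 -134.079   68.803   -0.345    0.124   -0.591   -0.      -0.009   -0.029   20.435   59.091    1.047   -0.       3.087]
[0.04 0.06 0.03 0.08 0.18 0.55 0.47 0.   0.06 0.01 0.07 0.   2.96 0.   0.  ]
inj fx fy -0.3516154368567067 0.10478179790886957
```

Scaled: 6.5 mm is 0.0108, 6 mm is 0.01.

>>> move_arm([
  [0, 0, 0.0017, 0, 0, 0, 18],
  [0, 0, 0.0033, 0, 0, 0, 18],
  [0, 0, 0.005, 0, 0, 0, 18],
  [0, 0, 0.0067, 0, 0, 0, 18],
  [0, 0, 0.0083, 0, 0, 0, 18],
  [0, 0, 0.0092, 0, 0, 0, 18],
  [0, 0, 0.01, 0, 0, 0, 18],
  [0, 0, 0.0108, 0, 0, 0, 18],
  [0, 0, 0.0108, 0, 0, 0, 18],
  [0, 0, 0.0108, 0, 0, 0, 18],
])

```text
time: 27.85
tcp_pos: [618.9, -134.1, 62.5]
ee_rot: [-3.142, 0.0, 3.087]
wrist_force: [0.4, 0.5, 0.7]
opening: 0.234
finger_force: 59.3
```

```bash
python3 o.py 3
```

```text
[  27.9    618.868 -134.101   62.473    0.015    0.171    0.569   -0.003    0.087    0.015   20.311   59.266   -3.142    0.       3.087]
[0.04 0.01 0.01 0.02 0.27 0.2  0.35 0.02 0.02 0.03 0.25 0.   0.   0.   0.  ]
inj fx fy 0.005434977345780724 0.1717584233087782
```

Scaled: 1 mm is 0.0017, 0.9 mm is 0.0015.

>>> move_arm([
  [0, 0, 0.0005, 0, 0, 0, 18],
  [0, 0, 0.001, 0, 0, 0, 18],
  [0, 0, 0.0015, 0, 0, 0, 18],
  [0, 0, 0.0017, 0, 0, 0, 18],
  [0, 0, 0.0017, 0, 0, 0, 18],
  [0, 0, 0.0017, 0, 0, 0, 18],
  [0, 0, 0.0017, 0, 0, 0, 18],
  [0, 0, 0.0017, 0, 0, 0, 18],
  [0, 0, 0.0017, 0, 0, 0, 18],
  [0, 0, 0.0017, 0, 0, 0, 18],
])

```text
time: 28.78
tcp_pos: [619.0, -134.1, 62.5]
ee_rot: [-3.142, -0.0, 3.087]
wrist_force: [-3.0, 0.6, 5.1]
opening: 0.238
finger_force: 59.9
```

```bash
python3 o.py 3
```

```text
[  28.833  618.99  -134.116   62.447   -2.51     0.425    5.791    0.197    0.515    0.015   20.276   59.881   -3.142   -0.       3.087]
[0.04 0.01 0.01 0.01 0.35 0.42 0.54 0.   0.01 0.04 0.05 0.   0.   0.   0.  ]
inj fx fy -2.5298912026079448 0.2827715593549992
```

Scaled: -0.8 mm is -0.0013.

>>> move_arm([
  [0, 0, -0.0013, 0, 0, 0, 18],
  [0, 0, -0.0013, 0, 0, 0, 21],
  [0, 0, -0.0013, 0, 0, 0, 23],
  [0, 0, -0.0013, 0, 0, 0, 26],
  [0, 0, -0.0013, 0, 0, 0, 30],
  [0, 0, -0.0013, 0, 0, 0, 36],
  [0, 0, -0.0013, 0, 0, 0, 42],
  [0, 0, -0.0013, 0, 0, 0, 48],
  [0, 0, -0.0013, 0, 0, 0, 50],
  [0, 0, -0.0013, 0, 0, 0, 50],
])

```text
time: 29.72
tcp_pos: [618.8, -134.1, 62.1]
ee_rot: [-3.142, -0.0, 3.087]
wrist_force: [-1.1, 0.1, 0.3]
opening: 0.585
finger_force: 0.0
```

Scaled: 150 mm is 0.25, -140 mm is -0.2333.

>>> move_arm([
  [0, 0, -0.0083, 0, 0, 0, 55],
  [0, 0, -0.025, 0, 0, 0, 55],
  [0, 0, -0.05, 0, 0, 0, 55],
  [0, 0, -0.1, 0, 0, 0, 55],
  [0, 0, -0.15, 0, 0, 0, 55],
  [0, 0, -0.2, 0, 0, 0, 55],
  [0, 0.0667, -0.2333, 0, 0, 0, 55],
  [0, 0.1333, -0.2333, 0, 0, 0, 55],
  [0, 0.2, -0.2333, 0, 0, 0, 55],
  [0, 0.25, -0.2333, 0, 0, 0, 55],
])

```text
time: 30.55
tcp_pos: [627.4, 18.3, 204.6]
ee_rot: [3.141, 0.003, 3.087]
wrist_force: [0.3, 0.7, -0.7]
opening: 0.645
finger_force: 0.0
```

Run:
```python
from h import *
s=bot.read_camera("scene");t=bot.read_camera("top");cv2.imwrite("pics/s7.png",s[...,::-1]);cv2.imwrite("pics/t7.png",t[...,::-1])
o=bot.get_obs();print(o["time"],o["tcp_pos"],o["wrist_force"])
for n,I in(("scene",s),("top",t)):
    C=cam(n);p=proj(C,(619,-134.1,85));q=proj(C,(619,-134.1,50));h=cv2.cvtColor(I,cv2.COLOR_RGB2HSV)
    for nm,lo,hi in(("cap",(105,130,50),(125,255,255)),("amber",(3,90,40),(20,255,255))):
        m=cv2.inRange(h,lo,hi);k=np.zeros_like(m);k[int(p[1])-25:int(p[1])+35,int(p[0])-20:int(p[0])+20]=1
        y,x=np.where((m>0)&(k>0));print(n,nm,len(x),(x.mean(),y.mean(),x.min(),x.max(),y.min(),y.max()) if len(x) else "")
    print(" pred cap",p,"mid",q)
    # red band of knob
    m=cv2.inRange(h,(0,120,50),(6,255,255))|cv2.inRange(h,(174,120,50),(180,255,255))
    k=proj(C,(492.5,-114.8,102)).astype(int);y,x=np.where(m[k[1]-12:k[1]+12,k[0]-12:k[0]+12]);print(" knob pred",k,"red",len(x),x.mean()+k[0]-12 if len(x) else "",y.mean()+k[1]-12 if len(x) else "")
```

```text
30.65 [627.00725678  20.03823429 203.67264644] [ 0.17245437  0.95380365 -0.02430049]
scene cap 60 (np.float64(147.36666666666667), np.float64(173.4), np.int64(143), np.int64(152), np.int64(170), np.int64(177))
scene amber 162 (np.float64(149.59259259259258), np.float64(186.87654320987653), np.int64(144), np.int64(155), np.int64(178), np.int64(196))
 pred cap [147.39925094 171.63897903] mid [149.79787964 185.7966566 ]
 knob pred [194 141] red 21 194.57142857142858 143.57142857142858
top cap 67 (np.float64(362.089552238806), np.float64(158.08955223880596), np.int64(358), np.int64(366), np.int64(154), np.int64(162))
top amber 0 
 pred cap [363.31834632 157.45773176] mid [358.99512456 162.56901197]
 knob pred [360 222] red 0
```

The masks put the vial upright where it was set down: cap at (147,173) and glass at (150,187) in scene, as projected. The knob's red band is still at the caught position, and the arm touches nothing.

```bash
python3 -c "
from plant import bot
print(bot.sign_off())"
```

```text
the job is handed in; nothing more can be done
None
```

The job is handed in; sign-off gave no verdict. The catch holds the ram at about 35 mm draw and the amber vial with the blue cap stands upright in the cup, at about 31 s; I viewed 12 pictures, over the allowed 10.

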